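# Bolt a tenoned blank into the mortising fixture

## Robot

A 6-joint arm with a two-finger parallel gripper is mounted at the origin on the work surface. World frame = base frame: x ahead of the robot, y to its left, z up, the work surface at z = 0. Lengths are in m, angles in rad, forces in N, time in s.
With the tool pointing down it reaches from about 0.375 to 0.9 m from the base axis. Payload 3.1 kg.
Tool frame: the origin (TCP) lies between the finger pads; the fingertips stand 17 mm ahead of it and the grasp point (between the pads) lies 2 mm behind it (robot.nose_length is the distance from the TCP to the fingertips, in m); z points along the fingers, y is the line along which they close (so a half turn about z gives the same grasp; the last joint's range is limited). The gripper opens to 87 mm and grips with 3 to 60 N. Pads are 19 mm wide; open, the fingers measure 117 mm over their backs; the gripper's body (75 mm by 190 mm) begins 51 mm behind the grasp point.
Start: joints at [-1.448, 0.527, 1.433, -0, 1.181, -0.178], TCP at [0.185, -0.597, 0.217] pointing down, gripper open.
Joint ranges: [-3.08, 3.08], [-0.75, 2.2], [0.22, 2.44], [-1.43, 4.57], [0, 2.65], [-2.85, 2.85]. Speed limits (rad/s): [2.79, 2.79, 3.14, 3.14, 3.14, 3.14].

## Interface

Orientations are given as a unit quaternion [x, y, z, w].
In Python, from rig import robot, cams gives the robot as it stands.
- The arm moves only by the shell command python3 -m pendant 'ROWS' [FORCE]. ROWS is JSON, a list of rows, each an object with "jaw": the opening, from 0 (shut) to 1 (fully open); "linear": the shift along the tool's x, y, z in cm, a list of three; "twist": the turn about the tool's z in degrees. A call has 1 to 12 rows; each row shifts and turns the commanded pose from where the row before left it, along the tool's axes as they then stand; what a row does not reach is not made up. A row lasts 1/12 s, in which the tool goes at most 41.7 mm and 7.16 degrees, less where a joint would pass 70% of its speed; a pose out of reach is approached as far as the arm can. A call is refused whole if a number of a shift passes 4.17 or a number of a turn 7.16, either way. A call with a gripper value outside its range is refused whole. The fingers move at their own pace and stop on an object; FORCE is the grip in N (left out, the last holds). Time passes only in rows, so rows that do not move let the fingers close. It gives the time, the measured TCP pose, the force, the opening and the grip force at its end, in the units of the state.
- robot.get_obs(): the state, without advancing time (a new reading comes with each control period).
- cams.camera(name): name is "scene" or "top" or "wrist"; returns a dict with "color" (400x640x3 uint8, blue, green, red), "depth" (400x640 float32, m along the optical axis (not along the pixel's ray), 0 where there is no reading), "fov_y" (degrees; the focal length in pixels is half the picture's height over the tangent of half this angle, whatever the lens; pixels are square), "cx", "cy" (the principal point, pixels), "k1" (the pictures are not rectified: a ray, as slopes to the right and down, at radius r is drawn at 1 + k1 r^2 times it, then the intrinsics apply), "view" (4x4, takes a point from world to camera coordinates). Camera axes: x right, y down, z forward; pixel columns grow to the right and rows downward; lengths in m; the calibration is good to about 2 mm. A picture is of the moment at which its call begins.
- robot.hand_in(): hands the job in; it is judged then, once.
The state is a dict: "time": time; "q": joint angles; "joint_velocities": joint speeds; "joint_torque": joint torques, N m; "position": TCP position; "tool_rot": TCP orientation; "ft_force": force on the tool from outside, world axes, zero at the start; "moment": the same for the moment, N m; "grip_width": finger opening in m; "grip_force": force on a finger pad.
Only numpy, scipy, OpenCV 4.12 (cv2) and the standard library are available. Lean on these libraries where they do the work, as an engineer would, in place of code of your own. Each camera call takes 0.05 s, during which the arm holds its last target. There are 200 camera calls.

## Task

With the fingertips only, push the wooden blank along its channel until its tenon rests against the end stop. Then press the fixture's spring catch plate down with one fingertip and, keeping it held down all the way, slide the steel bolt fully home behind the blank with the other fingertip by its upright tab; finally let go so that the catch springs up and locks the bolt. Do not pick up or tip the blank, and leave the other things on the bench and fixture where they are.

Things in the scene. Friction and masses are not known exactly. Their poses are not given: they have to be found in the camera images.
- fixture: Mortising fixture fixed to the bench, grey board base 270 x 270 x 18 mm. Origin on its underside where the bolt's line crosses the channel's centre line, z up. The channel runs along y (x = -21 to 21 mm, its wooden rails 18 mm wide, tops 30 mm above the bench); a stop closes its +y end. The bolt lies along x at y = 0 on the channel's -x side. Steel staple over the bolt: x = -56 to -36, top 48 mm.
- stop_face (a point): Middle of the end stop's face that the tenon must meet: fixture frame x = 0, y = 111 mm, 38 mm above the bench. The wooden stop is 80 mm wide, its top 58 mm above the bench.
- blank: Loose light-wood blank, 0.08 to 0.16 kg, in the channel: 100 mm long along y with its tenon, 40 wide, 40 high (top 58 mm above the bench). The tenon, its +y end, 22 x 16 x 28 mm, points at the stop. Origin at mid length on its underside, 18 mm above the bench. It starts 30 to 70 mm short of the stop, in the bolt's way; home, the origin is at fixture y = 61 mm, the tail 4 mm past the bolt.
- blank_tail (a point): Centre of the blank's square tail face (40 x 40 mm), the face that is pushed, 50 mm to -y of the blank's origin and 38 mm above the bench.
- bolt (a joint): Travel of the steel bolt (bar 14 mm square, 140 mm long, top 40 mm above the bench): 0 drawn back, 0.060 m fully home at its end stop, along the fixture's +x, across the channel into the keeper (x = 22 to 44, y = -15 to 15, top 48 mm). Sliding takes about 2 N. Teeth on its side at 15 mm pitch meet the catch's nose: with the catch up it cannot move more than about 1.5 mm.
- bolt_tab (a point): Top edge centre of the -x face of the bolt's upright tab, the face to push towards the fixture's +x. The tab is 8 mm thick along x, 28 mm wide (fixture y = 13 to 41), from 42 to 78 mm above the bench. Drawn back this point is at fixture x = -134, y = 27 mm. A foot reaching 6 mm before and behind the tab joins it to the bar, its top 44 mm above the bench.
- catch (a joint): How far the spring catch is pressed down: 0 up, 0.009 m at its lower end. The spring pushes back with 3 N at the top and 7.5 N at the bottom. From 0.0045 m down it frees the bolt; let go it springs up, into the nearest notch of the comb when one stands over its nose.
- catch_plate (a point): Centre of the top of the catch's flat steel pressing plate beside the bolt: 124 mm long (fixture x = -186 to -62), 28 wide (y = -44 to -16), top 58 mm above the bench when up. It moves only up and down. Its centre line is 57 mm to -y of the tab's middle: one fingertip slides along it, pressing, while the other pushes the tab.
- offcut: Loose darker wood offcut 45 x 30 x 30 mm on the fixture's base; origin centre of underside. Leave alone.
- dowel: Loose upright wooden dowel, 16 mm thick, 45 mm high, on the fixture's base; origin centre of underside. Leave alone.
- tin: Loose steel tin, 74 mm across, 105 mm high; origin centre of underside. Leave alone.
- mallet: Loose wooden mallet, head 70 x 130 x 85 mm at the origin (centre of underside), handle 230 mm towards its -x. Leave alone.
- chisel: Loose blue-handled tool 240 mm long, lying along its x. Leave alone.
- legblock: Loose light-wood leg block 55 x 160 x 55 mm; origin centre of underside. Leave alone.
- glue: Loose white glue bottle, 60 mm across, 170 mm high; origin centre of underside. Leave alone.
Mind the look-alikes: they are no part of the job. Leave any red or turquoise look-alike of the blank alone.

How it is judged:
By the outcome, as a careful person would: the job done as asked, in the order asked, and still so for the second after the job is handed in, with the robot touching nothing.
It also fails if it takes over 58 s, if anything falls off the work surface, if the arm or the gripper's body presses on something with over 40 N, if the wrist force passes 120 N, or if a joint passes its speed limit or range.

## Working session

There is one attempt and no reset: what is moved stays moved. The work goes in short steps, Python scripts to look and compute and a shell command to move; the robot and the scene stay as the last step left them, time stands still between calls to the robot, and variables do not carry over. Pictures are saved under pics/ and viewed, at most 10 in all, crops included, and the job is handed in when it is done.

```bash
mkdir -p pics; ls; python3 - <<'E'
from rig import robot,cams
import cv2,numpy as np
for n in ("top","scene"):
    c=cams.camera(n); cv2.imwrite(f"pics/{n}0.png",c["color"]); np.savez(f"{n}0.npz",**{k:v for k,v in c.items()})
    print(n,c["fov_y"],c["cx"],c["cy"],c["k1"],np.round(c["view"],3).tolist())
o=robot.get_obs(); print(o)
E
```

```text
pics
top 42.63880669969391 317.83912781817173 192.74398603979313 -0.014464420964531472 [[0.014, -1.0, 0.002, -0.046], [-0.999, -0.015, -0.046, 0.585], [0.046, -0.001, -0.999, 1.582], [0.0, 0.0, 0.0, 1.0]]
scene 52.50173151633746 316.1882722044362 197.07927589614232 0.0019598669118835914 [[-0.739, 0.673, 0.017, 0.462], [0.505, 0.572, -0.647, -0.253], [-0.445, -0.469, -0.763, 1.58], [0.0, 0.0, 0.0, 1.0]]
{'time': 0.1, 'q': array([-1.44850236e+00,  5.28402398e-01,  1.43375091e+00, -1.61840686e-05,
        1.18140652e+00, -1.78488545e-01]), 'joint_velocities': array([ 0.00079738, -0.00202165, -0.00086786,  0.00035327, -0.00108511,
       -0.00030354]), 'joint_torque': array([-6.11711539e-05, -4.40984130e+01, -1.77150875e+01,  6.35481323e-02,
        5.33985137e-02, -4.27766690e-05]), 'position': array([ 0.18511575, -0.5962639 ,  0.21615896]), 'tool_rot': array([ 9.88711594e-01,  1.49827955e-01,  2.01521142e-05, -9.83405982e-04]), 'ft_force': array([0.33012661, 0.47786407, 0.31864609]), 'moment': array([-0.00672437,  0.00639313, -0.0476626 ]), 'grip_force': 0.0, 'grip_width': 0.08734277972465222}
```

View pics/top0.png

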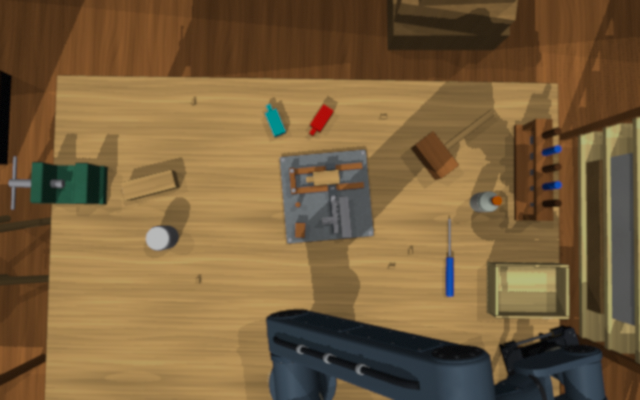

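View pics/scene0.png

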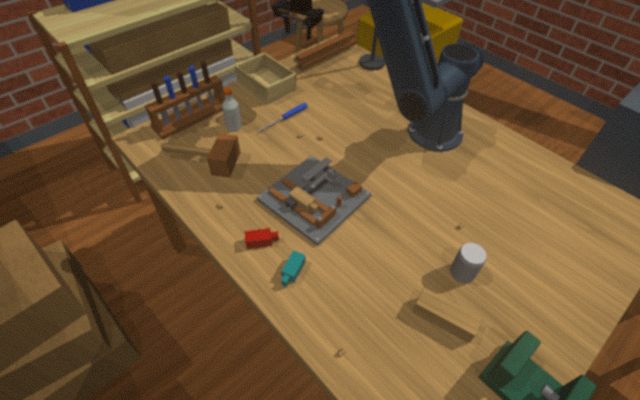

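The grey fixture in the top view has corners at about (281,153), (366,147), (373,236) and (288,244). There are three candidates for the blank: light wood at (326,178) in the channel, red at (320,117) and turquoise at (275,120). Only the light-wood one in the channel fits. I'll confirm it in an enlarged crop and measure.

```bash
cat > h.py <<'E'
import numpy as np,cv2
def K(c):
    h=c["color"].shape[0]; f=h/2/np.tan(np.radians(float(c["fov_y"]))/2)
    return f,float(c["cx"]),float(c["cy"]),float(c["k1"])
def world(c):
    """HxWx3 world points of every pixel"""
    f,cx,cy,k=K(c); d=c["depth"]; v,u=np.indices(d.shape)
    M=np.array([[f,0,cx],[0,f,cy],[0,0,1]])
    p=cv2.undistortPoints(np.stack([u,v],-1).reshape(-1,1,2).astype(float),M,np.array([k,0,0,0,0.])).reshape(*d.shape,2)
    P=np.dstack([p[...,0]*d,p[...,1]*d,d]); V=np.array(c["view"])
    return (P-V[:3,3])@V[:3,:3]
def proj(c,X):
    f,cx,cy,k=K(c); V=np.array(c["view"]); p=X@V[:3,:3].T+V[:3,3]; s=p[:,:2]/p[:,2:]
    s=s*(1+k*(s**2).sum(1,keepdims=True)); return s*f+[cx,cy]
E
python3 - <<'E'
from h import *
c=np.load("top0.npz"); W=world(c)
m=np.zeros((400,640),bool); m[140:250,272:382]=1
hsv=cv2.cvtColor(c["color"],cv2.COLOR_BGR2HSV)
g=m&(hsv[...,1]<70)&(W[...,2]>.01)&(W[...,2]<.03)
fp=m&(W[...,2]>.009)
for name,q in(("grey",g),("fp",fp)):
    n,l,s,_=cv2.connectedComponentsWithStats(q.astype(np.uint8)); i=1+s[1:,4].argmax()
    X=W[l==i]; print(name,len(X),cv2.minAreaRect(X[:,:2].astype(np.float32)*1000),np.median(X[:,2]))
im=cv2.resize(c["color"][140:250,272:382],None,fx=5.4,fy=5.4,interpolation=cv2.INTER_CUBIC); cv2.imwrite("pics/crop.png",im)
d=W[140:250,272:382,2]; print(np.round(d[::6,::6]*1000).astype(int))
E
```

```text
grey 4836 ((575.8952026367188, -62.45953369140625), (269.9961242675781, 269.19366455078125), 5.925670146942139) 0.018014180236409622
fp 7510 ((575.1183471679688, -61.85990905761719), (273.62371826171875, 270.94085693359375), 6.103281021118164) 0.020092310721531198
[[ -3   1  -1  -4   1  -1   2  -3   3   3  -2   6  -3   1   0  -3   0  -1
   -1]
 [ -5   3   1   3   0   1  -4   1   1  -1  -4   1   3  -2  -4   1  -3  -1
    1]
 [ -3   0   1   0   2   1  -6   5  -5  -3  16  17  18  16  16  15  -5   2
    5]
 [  2   3  15  20  19  16  19  16  19  20  15  21  18  21  20  26   2   1
    1]
 [  1   5  17  22  25  17  17  19  11  49  52  30  28  36  28  16   4  -3
    3]
 [  1  -1  17  61  26  35  31  29  32  51  63  18  22  21  15  15  -2   0
    0]
 [  3  -3  24  56  11  22  15  52  48  59  58  58  17  19  24  16   0   0
    0]
 [  5  -8  18  62  17  21  20  59  56  63  64  54  19  14  32  28  -1  -6
    5]
 [  1   0  17  58  29  26  30  31  28  25  34  29  32  33  14  20  22   2
   -4]
 [  2  -1  18  12  14  22  22  24  20  10  48  17  27  23  14  21  12  -3
    2]
 [ -8   1  21  17  14  22  20  15  23  12  37  39  60  15  20  13  13   7
    3]
 [  0   1  20  19  66  16  18  19  15  21  39  23  55  26  15  17  21   0
  -11]
 [  4  -3  24  21  16  23  15  20  20  16  38  17  61  12  11  22  14  -4
   -2]
 [  2   4   1  15  17  19  14  19  12  44  44  37  61  23  22  16  14   0
   -6]
 [  2   0  -4  13  42  52  18  20  14  17  39  16  57  24  23  15  16  -2
   -5]
 [ -3  -1  -2  22  48  47  14  15  17  22  38  23  60  55  18  19  16   4
   -1]
 [  0   3   5  18  45  44  18  21  16  15  21  20  57  63  21  24  -3   3
   -1]
 [ -2   1  -5  17  24   4  -3   8  -1  -8  -3   5   4  -1  -5   3  -1  -4
    7]
 [ -5   3  -4   4  -4  -3   4  -3   1   2  -4   0  -1  -2  -1   4  -1   2
   -4]]
```

View pics/crop.png

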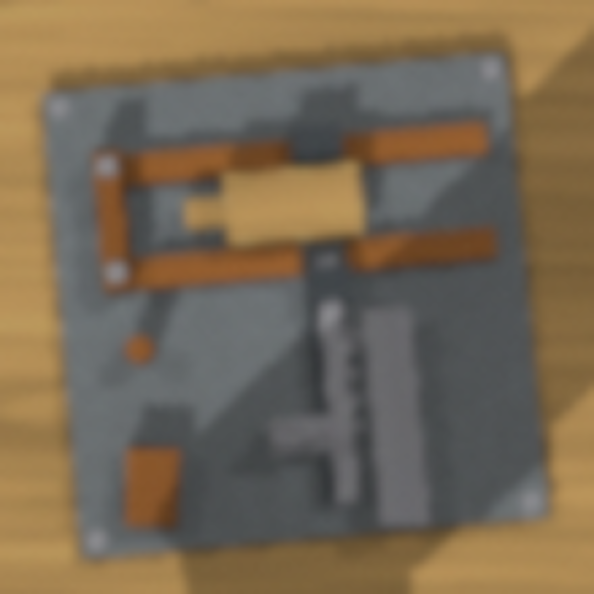

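The crop confirms it: the light-wood blank, with its tenon pointing left at about (205,212), lies in the channel with the stop at (112,220). Below it are the bolt with its tab at (298,432) and the catch plate at (395,415). I'll fit the fixture model to the depth points.

```bash
cat > fit.py <<'E'
from h import *
from scipy.optimize import differential_evolution
def boxes(b,t=0.):  # x0,x1,y0,y1,top  (fixture frame, mm)
    return [(-21-18,-21,18,111,30),(21,39,18,111,30),(-39,-21,-100,-18,30),(21,39,-100,-18,30),(-56,-36,-15,15,48),(22,44,-15,15,48),(-40,40,111,129,58),
     (-20,20,b-50,b+22,58),(-8,8,b+22,b+50,54),(-134+t,-126+t,13,41,78),(-186,-62,-44,-16,58)]
def height(x,y,b,t):
    z=np.full(x.shape,18.)
    for x0,x1,y0,y1,h in boxes(b,t): z=np.where((x>x0)&(x<x1)&(y>y0)&(y<y1),np.maximum(z,h),z)
    return z
def fit(W,guess,t=0.,b0=(-10,75)):
    P=W.reshape(-1,3)*1000
    def fr(p):
        c,s=np.cos(p[2]),np.sin(p[2]); d=P[:,:2]-p[:2]
        return d@np.array([[c,-s],[s,c]])
    q=fr([guess[0],guess[1],guess[2]]); k=(np.abs(q[:,0]+70)<125)&(np.abs(q[:,1])<125)&(P[:,2]>5)&(P[:,2]<90)
    # leave out dowel/offcut corner
    k&=~((q[:,0]<-50)&(q[:,1]>47)); P=P[k]
    def cost(p):
        q=fr(p); e=np.abs(P[:,2]-height(q[:,0],q[:,1],p[3],t)); return np.minimum(e,15).mean()
    r=differential_evolution(cost,[(guess[0]-25,guess[0]+25),(guess[1]-25,guess[1]+25),(guess[2]-.05,guess[2]+.05),b0],seed=1,popsize=20,maxiter=150,tol=1e-8)
    return r.x,r.fun,len(P)
E
python3 - <<'E'
from fit import *
W=world(np.load("top0.npz"))
r=fit(W,(640,-70,.104)); print(np.round(r[0],4),r[1:])
W=world(np.load("scene0.npz"))
r=fit(W,(640,-70,.104)); print(np.round(r[0],4),r[1:])
E
```

```text
[ 6.332885e+02 -7.660580e+01  1.036000e-01  2.883640e+01] (np.float64(3.8496287331862282), 5157)
[ 6.325284e+02 -7.850870e+01  9.660000e-02  2.769500e+01] (np.float64(5.5744922305171345), 3475)
```

```bash
python3 -m pendant '[{"jaw":0.4,"linear":[0,0,0],"twist":5.65},{"jaw":0.4,"linear":[0,0,0],"twist":5.65},{"jaw":0.4,"linear":[2.75,-2.8,0],"twist":0},{"jaw":0.4,"linear":[2.75,-2.8,0],"twist":0},{"jaw":0.4,"linear":[2.75,-2.8,0],"twist":0},{"jaw":0.4,"linear":[2.75,-2.8,0],"twist":0},{"jaw":0.4,"linear":[2.75,-2.8,0],"twist":0},{"jaw":0.4,"linear":[2.75,-2.8,0],"twist":0},{"jaw":0.4,"linear":[2.75,-2.8,0],"twist":0},{"jaw":0.4,"linear":[2.75,-2.8,0],"twist":0},{"jaw":0.4,"linear":[2.75,-2.8,0],"twist":0},{"jaw":0.4,"linear":[2.75,-2.8,0],"twist":0}]' 40
python3 -m pendant '[{"jaw":0,"linear":[2.75,-2.8,0],"twist":0},{"jaw":0,"linear":[2.75,-2.8,0],"twist":0},{"jaw":0,"linear":[2.75,-2.8,0],"twist":0},{"jaw":0,"linear":[2.75,-2.8,0],"twist":0},{"jaw":0,"linear":[2.75,-2.8,0],"twist":0},{"jaw":0,"linear":[2.75,-2.8,0],"twist":0},{"jaw":0,"linear":[0,0,0],"twist":0},{"jaw":0,"linear":[0,0,0],"twist":0}]'
cat > look.py <<'E'
import sys
from rig import robot,cams
from fit import *
name=sys.argv[1]; t=float(sys.argv[2]) if len(sys.argv)>2 else 0.
c=cams.camera("wrist"); np.savez(name+".npz",**c); cv2.imwrite(f"pics/{name}.png",c["color"])
W=world(c); r=fit(W,(633,-77,.1036),t); print(np.round(r[0],4),r[1:])
c2=cams.camera("top"); np.savez(name+"_top.npz",**c2)
o=robot.get_obs(); print(o["time"],o["position"],o["tool_rot"],o["ft_force"],o["grip_width"])
E
python3 look.py w1
```

```text
time: 1.1
position: [0.4304, -0.2881, 0.2168]
tool_rot: [0.999, 0.052, -0.0, -0.0]
ft_force: [0.9, -0.9, 0.5]
grip_width: 0.0353
grip_force: 0.0
time: 1.77
position: [0.5771, -0.1038, 0.2165]
tool_rot: [0.999, 0.054, -0.0, -0.0]
ft_force: [-0.3, -0.0, -0.6]
grip_width: 0.001
grip_force: 0.0
[ 6.325532e+02 -7.962000e+01  1.054000e-01  2.791370e+01] (np.float64(2.0283345538518334), 36747)
1.8667 [ 0.57574039 -0.10595398  0.21652259] [ 9.98648519e-01  5.19656589e-02 -8.39276726e-04 -4.56753584e-05] [-0.52329356  0.0270629  -0.36191194] 0.00035662242121228994
```

View pics/w1.png

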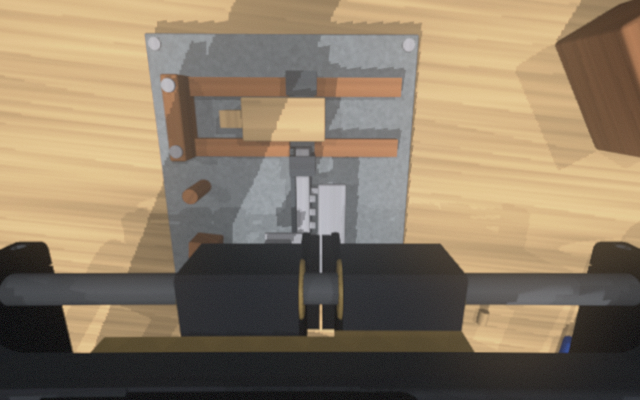

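The wrist view shows the blank's body at (240–325, 97–142) with the tenon to the left, the stop at (178,118), the catch plate at (332,210) and clear channel behind the tail to the right of x≈330. The fit puts the fixture at (632.6, -79) mm and the blank at fixture y≈28 mm. I'll lower behind the tail.

```bash
python3 -m pendant '[{"jaw":0,"linear":[3.0,1.3,0],"twist":0},{"jaw":0,"linear":[2.95,1.3,0],"twist":0},{"jaw":0,"linear":[0,0,0],"twist":0},{"jaw":0,"linear":[0,0,3.4],"twist":0},{"jaw":0,"linear":[0,0,3.4],"twist":0},{"jaw":0,"linear":[0,0,3.4],"twist":0},{"jaw":0,"linear":[0,0,3.4],"twist":0},{"jaw":0,"linear":[0,0,2.5],"twist":0},{"jaw":0,"linear":[0,0,1.0],"twist":0},{"jaw":0,"linear":[0,0,0],"twist":0},{"jaw":0,"linear":[0,0,0],"twist":0}]' 60
python3 look.py w2
```

```text
time: 2.78
position: [0.6382, -0.1267, 0.0465]
tool_rot: [0.999, 0.051, 0.0, 0.0]
ft_force: [-0.2, -0.3, 0.4]
grip_width: 0.0002
grip_force: 0.0
[ 6.32752e+02 -7.78618e+01  1.03300e-01  3.06136e+01] (np.float64(2.9402089672821057), 50257)
2.8833 [ 0.63979621 -0.12668692  0.04820004] [9.98676909e-01 5.13846081e-02 1.83363954e-03 8.31966860e-04] [0.06427155 0.13525436 0.64551707] 0.00030861898521227025
```

View pics/w2.png

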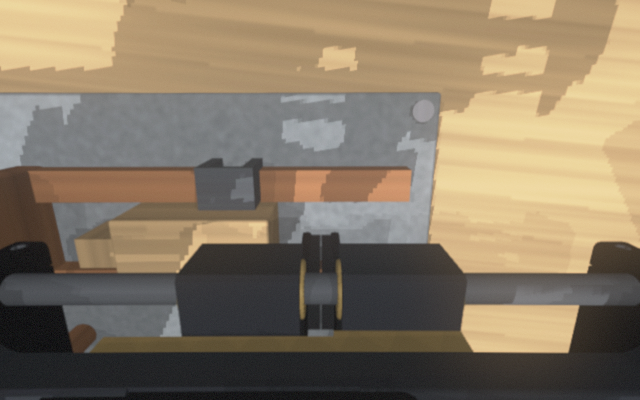

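The closed fingers stand in the channel at (320,270), with the tail edge at x≈277 ahead of them and clear. I'll push slowly.

```bash
python3 -m pendant '[{"jaw":0,"linear":[0,-0.4,0],"twist":0},{"jaw":0,"linear":[0,-0.4,0],"twist":0},{"jaw":0,"linear":[0,-0.4,0],"twist":0},{"jaw":0,"linear":[0,-0.4,0],"twist":0},{"jaw":0,"linear":[0,-0.4,0],"twist":0},{"jaw":0,"linear":[0,-0.4,0],"twist":0},{"jaw":0,"linear":[0,-0.4,0],"twist":0},{"jaw":0,"linear":[0,-0.4,0],"twist":0},{"jaw":0,"linear":[0,-0.4,0],"twist":0},{"jaw":0,"linear":[0,-0.3,0],"twist":0},{"jaw":0,"linear":[0,-0.2,0],"twist":0},{"jaw":0,"linear":[0,0,0],"twist":0}]'
python3 -m pendant '[{"jaw":0,"linear":[0,-0.1,0],"twist":0},{"jaw":0,"linear":[0,-0.1,0],"twist":0},{"jaw":0,"linear":[0,0,0],"twist":0}]'
```

```text
time: 3.88
position: [0.6339, -0.084, 0.0459]
tool_rot: [0.999, 0.052, -0.0, -0.0]
ft_force: [0.6, 0.4, 0.3]
grip_width: -0.0
grip_force: 0.1
time: 4.13
position: [0.6337, -0.0825, 0.0459]
tool_rot: [0.999, 0.052, -0.0, -0.0]
ft_force: [0.5, -0.1, 1.1]
grip_width: 0.0007
grip_force: 0.3
```

```bash
python3 -m pendant '[{"jaw":0,"linear":[0,-0.1,0],"twist":0},{"jaw":0,"linear":[0,-0.1,0],"twist":0},{"jaw":0,"linear":[0,0,0],"twist":0}]'
python3 -m pendant '[{"jaw":0,"linear":[0,-0.1,0],"twist":0},{"jaw":0,"linear":[0,-0.1,0],"twist":0},{"jaw":0,"linear":[0,0,0],"twist":0}]'; python3 look.py w3
```

```text
time: 4.38
position: [0.6335, -0.0805, 0.0459]
tool_rot: [0.999, 0.052, -0.0, -0.0]
ft_force: [-0.3, -1.1, -0.1]
grip_width: 0.0005
grip_force: 0.2
time: 4.63
position: [0.6333, -0.0785, 0.0459]
tool_rot: [0.999, 0.052, -0.0, -0.0]
ft_force: [-0.4, 0.0, -0.8]
grip_width: 0.0006
grip_force: 0.2
[ 6.328381e+02 -8.010730e+01  1.051000e-01  6.566350e+01] (np.float64(2.638375714638954), 54936)
4.7333 [ 0.63334403 -0.0784677   0.04595241] [ 9.98661205e-01  5.17271058e-02 -2.07165656e-04 -2.46447008e-04] [-0.52158602  0.66190021 -0.24106614] 0.00010282046627980269
```

View pics/w3.png

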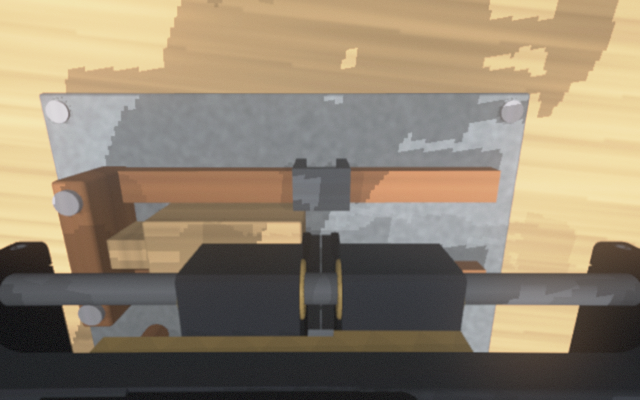

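The tenon's tip at (108,250) is almost at the stop face, and the tail is at x≈302 against the fingers. There is no stop force yet, so I continue in small steps.

```bash
python3 -m pendant '[{"jaw":0,"linear":[0,-0.1,0],"twist":0},{"jaw":0,"linear":[0,-0.1,0],"twist":0},{"jaw":0,"linear":[0,0,0],"twist":0}]'
python3 -m pendant '[{"jaw":0,"linear":[0,-0.1,0],"twist":0},{"jaw":0,"linear":[0,-0.1,0],"twist":0},{"jaw":0,"linear":[0,0,0],"twist":0}]'
```

```text
time: 4.98
position: [0.6335, -0.0769, 0.0461]
tool_rot: [0.999, 0.052, 0.0, 0.0]
ft_force: [-0.1, -1.2, -0.4]
grip_width: 0.0008
grip_force: 0.6
time: 5.23
position: [0.6341, -0.0767, 0.0465]
tool_rot: [0.999, 0.052, 0.001, 0.002]
ft_force: [0.3, -6.0, 0.3]
grip_width: 0.0006
grip_force: 2.9
```

The stop force is 6 N, so the tenon is against the stop. I back off, lift and look.

```bash
python3 -m pendant '[{"jaw":0,"linear":[0,0.3,0],"twist":0},{"jaw":0,"linear":[0,1.0,0],"twist":0},{"jaw":0,"linear":[0,1.0,0],"twist":0},{"jaw":0,"linear":[0,0,-2.0],"twist":0},{"jaw":0,"linear":[0,0,-3.5],"twist":0},{"jaw":0,"linear":[0,0,-3.5],"twist":0},{"jaw":0.5,"linear":[-1.5,0,-4],"twist":0},{"jaw":0.5,"linear":[-3,0,-4],"twist":0},{"jaw":0.5,"linear":[-3,0,0],"twist":0},{"jaw":0.5,"linear":[0,0,0],"twist":0},{"jaw":0.5,"linear":[0,0,0],"twist":0}]' 40
python3 look.py w4
```

```text
time: 6.15
position: [0.565, -0.1052, 0.2091]
tool_rot: [0.999, 0.051, 0.0, -0.0]
ft_force: [0.4, 0.4, -0.6]
grip_width: 0.0258
grip_force: 0.0
[ 6.324826e+02 -7.950070e+01  1.065000e-01  6.100670e+01] (np.float64(2.143746605004201), 42092)
6.25 [ 0.56682773 -0.1053669   0.20823102] [ 9.98679891e-01  5.13647617e-02  3.60216397e-04 -8.82919921e-05] [ 0.24997885 -0.50998964  0.46920099] 0.033816769423637025
```

View pics/w4.png

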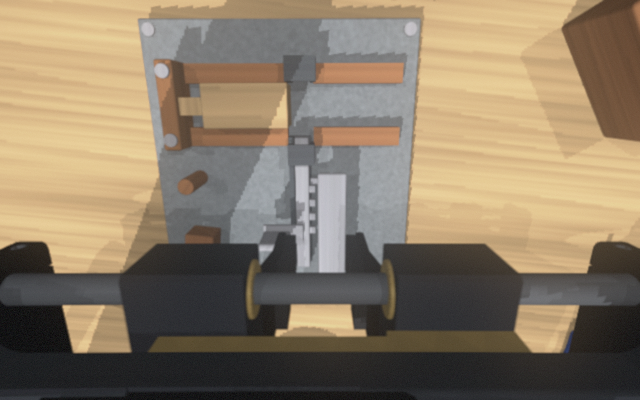

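The blank sits home: fit y = 61.0, tenon end at (182,105) against the stop. The plate at (332,222) and the tab at (283,229) are free. Now I go behind the tab, with one finger over the plate.

```bash
python3 -m pendant '[{"jaw":0.54,"linear":[-2.7,-0.6,0],"twist":0},{"jaw":0.54,"linear":[-2.7,-0.6,0],"twist":0},{"jaw":0.54,"linear":[-2.7,-0.5,0],"twist":0},{"jaw":0.54,"linear":[0,0,0],"twist":0},{"jaw":0.54,"linear":[0,0,3],"twist":0},{"jaw":0.54,"linear":[0,0,3],"twist":0},{"jaw":0.54,"linear":[0,0,3],"twist":0},{"jaw":0.54,"linear":[0,0,2],"twist":0},{"jaw":0.54,"linear":[0,0,1],"twist":0},{"jaw":0.54,"linear":[0,0,0],"twist":0},{"jaw":0.54,"linear":[0,0,0],"twist":0}]' 40
python3 look.py w5; python3 - <<'E'
import numpy as np,cv2
c=np.load("w5_top.npz")["color"]; cv2.imwrite("pics/w5b.png",np.hstack([cv2.resize(c[140:260,272:382],(400,436)),cv2.resize(np.load("w5.npz")["color"][100:400,150:450],(400,436))]))
E
```

```text
time: 7.17
position: [0.4848, -0.0966, 0.0879]
tool_rot: [0.999, 0.052, -0.0, -0.0]
ft_force: [-0.4, 0.5, 0.2]
grip_width: 0.047
grip_force: 0.0
[ 6.327355e+02 -7.936730e+01  1.052000e-01  6.904680e+01] (np.float64(2.9542389555634423), 69172)
7.2667 [ 0.48531433 -0.09680276  0.08923959] [9.98654079e-01 5.18503885e-02 1.12838119e-03 5.43171032e-04] [ 0.19136023 -0.11188559 -0.18816567] 0.04709523146417525
```

View pics/w5b.png

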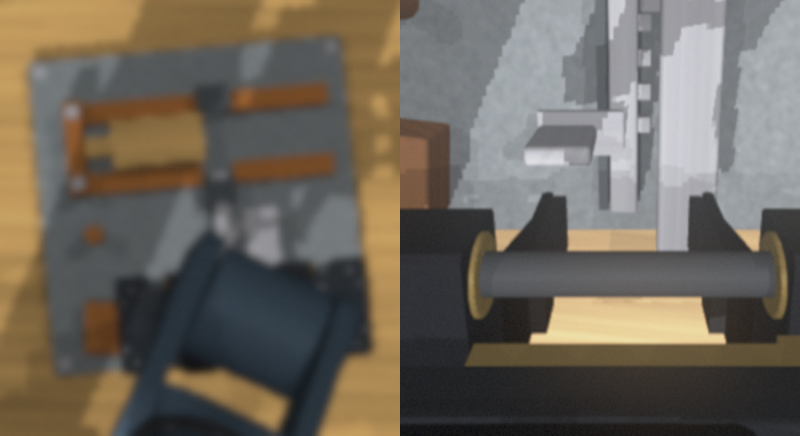

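The tab lies at (562,145) in the right panel, ahead of the left fingertip at (555,205). The right fingertip at (700,205) is over the plate. I press down.

```bash
python3 -m pendant '[{"jaw":0.54,"linear":[0,0,0.8],"twist":0},{"jaw":0.54,"linear":[0,0,0.5],"twist":0},{"jaw":0.54,"linear":[0,0,0.3],"twist":0},{"jaw":0.54,"linear":[0,0,0.2],"twist":0},{"jaw":0.54,"linear":[0,0,0.2],"twist":0},{"jaw":0.54,"linear":[0,0,0],"twist":0},{"jaw":0.54,"linear":[0,0,0],"twist":0}]'
```

```text
time: 7.85
position: [0.4839, -0.0964, 0.0683]
tool_rot: [0.999, 0.052, -0.0, -0.0]
ft_force: [0.5, 0.3, -0.6]
grip_width: 0.047
grip_force: 0.0
```

The force shows no contact at a tip height of about 51 mm, so I check what the fingertip is doing.

```bash
python3 - <<'E'
from rig import robot,cams
from fit import *
c=cams.camera("wrist"); np.savez("w6.npz",**c)
s=cams.camera("scene"); 
W=world(c)*1000; p=np.array([632.6,-79.4,.105]); C,S=np.cos(p[2]),np.sin(p[2])
q=(W[...,:2]-p[:2])@np.array([[C,-S],[S,C]])
for x in (-75,-90,-105,-120): 
  k=(abs(q[...,0]-x)<7)&(q[...,1]>-40)&(q[...,1]<-20); print(x,k.sum(),np.median(W[...,2][k]))
m=(W[...,2]>53)&(W[...,2]<63)&(q[...,0]>-130)&(q[...,0]<-70)&(q[...,1]<-10)&(q[...,1]>-55); print(np.percentile(q[...,1][m],[2,50,98]),m.sum())
print(proj(c,np.array([[p[0]-.0-0,p[1],0]])/1000))
for i in range(3): print(robot.get_obs()["ft_force"],robot.get_obs()["position"])
cv2.imwrite("pics/w6.png",np.hstack([cv2.resize(s["color"][140:260,240:390],(400,320),interpolation=cv2.INTER_CUBIC),cv2.resize(c["color"][100:340,150:450],(400,320))]))
E
```

```text
-75 1150 58.2810956508683
-90 1081 58.319315672492856
-105 1517 58.717233562343175
-120 12074 171.2592481227932
[-43.12343718 -29.64255214 -16.41787263] 6132
[[317.07131562 -28.94111308]]
[-0.52303683 -0.03632285  0.50685839] [ 0.48400882 -0.09640758  0.06849671]
[-0.52303683 -0.03632285  0.50685839] [ 0.48400882 -0.09640758  0.06849671]
[-0.52303683 -0.03632285  0.50685839] [ 0.48400882 -0.09640758  0.06849671]
```

View pics/w6.png

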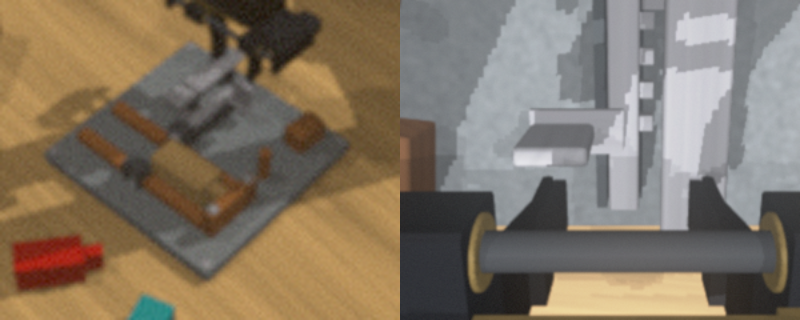

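```bash
python3 - <<'E'
from rig import robot
from fit import *
print(robot.nose_length)
c=np.load("w6.npz"); W=world(c)*1000; p=np.array([632.6,-79.4,.105]); C,S=np.cos(p[2]),np.sin(p[2])
q=(W[...,:2]-p[:2])@np.array([[C,-S],[S,C]])
# crop scale 0.75; right fingertip crop (300,180)->u=150+300*.75,v=100+180*.75
for v in range(222,262,4):
  print(v,[(round(q[v,u,0]),round(q[v,u,1]),round(W[v,u,2])) for u in range(355,396,5)])
E
```

```text
0.017
222 [(-139, -21, 58), (-140, -24, 57), (-139, -27, 58), (-139, -29, 59), (-139, -32, 59), (-140, -35, 58), (-139, -38, 58), (-139, -40, 59), (-140, -44, 57)]
226 [(-142, -21, 58), (-142, -24, 58), (-142, -27, 58), (-142, -30, 58), (-142, -32, 58), (-142, -35, 58), (-142, -38, 58), (-142, -41, 59), (-142, -44, 57)]
230 [(-144, -21, 58), (-144, -24, 59), (-144, -27, 58), (-144, -30, 58), (-144, -33, 58), (-144, -35, 59), (-144, -38, 59), (-144, -41, 59), (-145, -44, 56)]
234 [(-147, -21, 58), (-146, -24, 59), (-147, -27, 58), (-146, -30, 59), (-147, -33, 58), (-139, -32, 77), (-139, -34, 78), (-146, -41, 59), (-163, -53, 17)]
238 [(-149, -21, 58), (-149, -24, 58), (-149, -27, 58), (-140, -26, 80), (-140, -29, 79), (-139, -31, 82), (-139, -33, 82), (-149, -41, 58), (-166, -53, 18)]
242 [(-152, -21, 58), (-152, -24, 58), (-151, -27, 58), (-140, -26, 85), (-140, -28, 83), (-139, -30, 87), (-139, -33, 87), (-151, -41, 59), (-169, -53, 18)]
246 [(-154, -22, 58), (-154, -24, 58), (-154, -27, 58), (-141, -26, 87), (-140, -27, 89), (-140, -30, 89), (-139, -32, 91), (-139, -34, 92), (-172, -54, 18)]
250 [(-157, -22, 58), (-157, -24, 58), (-156, -27, 59), (-143, -25, 87), (-140, -27, 94), (-141, -29, 92), (-139, -31, 95), (-139, -33, 96), (-175, -54, 18)]
254 [(-159, -22, 58), (-159, -25, 57), (-159, -27, 58), (-144, -25, 89), (-139, -26, 99), (-140, -28, 98), (-140, -30, 99), (-139, -32, 100), (-138, -34, 101)]
258 [(-161, -22, 59), (-161, -24, 59), (-162, -28, 57), (-146, -25, 89), (-141, -26, 100), (-141, -28, 101), (-140, -30, 101), (-139, -31, 105), (-138, -33, 105)]
```

By depth, the visible fingertip's front edge is at z≈76 mm and the plate is still up at 58 mm, so there really is no contact yet. I descend further in small steps and watch the force.

```bash
python3 -m pendant '[{"jaw":0.54,"linear":[0,0,0.2],"twist":0},{"jaw":0.54,"linear":[0,0,0.2],"twist":0},{"jaw":0.54,"linear":[0,0,0],"twist":0}]'; python3 -m pendant '[{"jaw":0.54,"linear":[0,0,0.2],"twist":0},{"jaw":0.54,"linear":[0,0,0.2],"twist":0},{"jaw":0.54,"linear":[0,0,0],"twist":0}]'
```

```text
time: 8.2
position: [0.4838, -0.0963, 0.0641]
tool_rot: [0.999, 0.052, -0.0, -0.0]
ft_force: [0.4, 0.2, 0.1]
grip_width: 0.0472
grip_force: 0.0
time: 8.45
position: [0.4837, -0.0963, 0.06]
tool_rot: [0.999, 0.052, -0.0, -0.0]
ft_force: [-0.8, -0.0, -0.1]
grip_width: 0.047
grip_force: 0.0
```

```bash
python3 -m pendant '[{"jaw":0.54,"linear":[0,0,0.2],"twist":0},{"jaw":0.54,"linear":[0,0,0.2],"twist":0},{"jaw":0.54,"linear":[0,0,0],"twist":0}]'; python3 -m pendant '[{"jaw":0.54,"linear":[0,0,0.2],"twist":0},{"jaw":0.54,"linear":[0,0,0],"twist":0},{"jaw":0.54,"linear":[0,0,0],"twist":0}]'
python3 - <<'E'
from rig import robot,cams
from fit import *
c=cams.camera("wrist"); np.savez("w7.npz",**c); W=world(c)*1000; p=np.array([632.6,-79.4,.105]); C,S=np.cos(p[2]),np.sin(p[2])
q=(W[...,:2]-p[:2])@np.array([[C,-S],[S,C]])
for v in range(222,246,3):
  print(v,[(round(q[v,u,0]),round(q[v,u,1]),round(W[v,u,2])) for u in range(360,396,5)])
E
```

```text
time: 8.7
position: [0.4837, -0.0962, 0.056]
tool_rot: [0.999, 0.052, -0.0, -0.0]
ft_force: [-0.0, -0.1, -0.1]
grip_width: 0.0468
grip_force: 0.0
time: 8.95
position: [0.4838, -0.0963, 0.0543]
tool_rot: [0.999, 0.052, -0.0, -0.0]
ft_force: [-0.4, 0.8, 0.2]
grip_width: 0.0471
grip_force: 0.0
222 [(-135, -22, 57), (-134, -25, 59), (-134, -27, 58), (-134, -30, 59), (-134, -32, 58), (-134, -35, 59), (-134, -38, 58), (-134, -40, 58)]
225 [(-136, -22, 59), (-136, -25, 59), (-136, -27, 58), (-136, -30, 58), (-136, -32, 59), (-136, -35, 57), (-136, -37, 59), (-136, -40, 58)]
228 [(-137, -22, 59), (-138, -25, 58), (-138, -27, 58), (-138, -30, 57), (-137, -32, 58), (-137, -35, 58), (-138, -38, 58), (-138, -40, 58)]
231 [(-139, -22, 58), (-139, -25, 58), (-139, -27, 58), (-139, -30, 58), (-139, -33, 58), (-139, -35, 59), (-139, -38, 59), (-139, -40, 58)]
234 [(-141, -22, 58), (-141, -25, 59), (-141, -27, 59), (-141, -30, 59), (-138, -31, 65), (-139, -34, 64), (-141, -38, 58), (-141, -40, 59)]
237 [(-142, -22, 58), (-143, -25, 58), (-140, -27, 64), (-140, -29, 63), (-74, -2, 222), (-139, -33, 68), (-143, -38, 58), (-142, -40, 59)]
240 [(-144, -22, 59), (-145, -25, 57), (-140, -26, 68), (-140, -29, 67), (-139, -31, 70), (-139, -33, 70), (-144, -38, 59), (-144, -41, 58)]
243 [(-146, -22, 59), (-146, -25, 59), (-140, -26, 71), (-141, -28, 70), (-140, -30, 73), (-139, -32, 75), (-146, -38, 58), (-146, -41, 59)]
```

```bash
python3 -m pendant '[{"jaw":0.54,"linear":[0,0,0.2],"twist":0},{"jaw":0.54,"linear":[0,0,0.2],"twist":0},{"jaw":0.54,"linear":[0,0,0],"twist":0}]'; python3 -m pendant '[{"jaw":0.54,"linear":[0,0,0.2],"twist":0},{"jaw":0.54,"linear":[0,0,0],"twist":0}]'
```

```text
time: 9.25
position: [0.4842, -0.0965, 0.0504]
tool_rot: [0.999, 0.052, 0.0, 0.0]
ft_force: [-0.1, 0.5, 3.4]
grip_width: 0.0472
grip_force: 1.7
time: 9.42
position: [0.4841, -0.0965, 0.0484]
tool_rot: [0.999, 0.052, 0.0, 0.0]
ft_force: [-0.3, 0.4, 4.3]
grip_width: 0.0467
grip_force: 2.2
```

Contact: 3.4 N, then 4.3 N, which matches the spring at about 2.6 mm down. I press on to about 7 mm (6.5 N).

```bash
python3 -m pendant '[{"jaw":0.54,"linear":[0,0,0.2],"twist":0},{"jaw":0.54,"linear":[0,0,0.2],"twist":0},{"jaw":0.54,"linear":[0,0,0.07],"twist":0},{"jaw":0.54,"linear":[0,0,0],"twist":0},{"jaw":0.54,"linear":[0,0,0],"twist":0}]'
```

```text
time: 9.83
position: [0.4842, -0.0965, 0.044]
tool_rot: [0.999, 0.052, 0.0, 0.0]
ft_force: [-0.6, 0.2, 6.6]
grip_width: 0.0468
grip_force: 3.3
```

```bash
python3 -m pendant '[{"jaw":0.54,"linear":[0.2,0,0],"twist":0},{"jaw":0.54,"linear":[0.2,0,0],"twist":0},{"jaw":0.54,"linear":[0.2,0,0],"twist":0},{"jaw":0.54,"linear":[0.2,0,0],"twist":0},{"jaw":0.54,"linear":[0.2,0,0],"twist":0},{"jaw":0.54,"linear":[0.2,0,0],"twist":0},{"jaw":0.54,"linear":[0.2,0,0],"twist":0}]'
```

```text
time: 10.42
position: [0.4917, -0.0941, 0.0437]
tool_rot: [0.999, 0.053, -0.006, -0.002]
ft_force: [-11.4, -4.7, 14.3]
grip_width: 0.0467
grip_force: 7.9
```

The bolt seems to jam: 11 N against me after about 2 mm. I measure plate height, tab position and fingertips before pushing harder.

```bash
cat > m.py <<'E'
import sys
from rig import robot,cams
from fit import *
c=cams.camera("wrist"); np.savez(sys.argv[1]+".npz",**c); W=world(c)*1000; p=np.array([632.6,-79.4,.105]); C,S=np.cos(p[2]),np.sin(p[2])
q=(W[...,:2]-p[:2])@np.array([[C,-S],[S,C]]); x,y,z=q[...,0],q[...,1],W[...,2]
k=(x>-110)&(x<-65)&(y>-40)&(y<-20)&(z<70); print("plate z",np.median(z[k]),k.sum())
k=(x>-140)&(x<-40)&(y>15)&(y<45)&(z>72)&(z<82); k&=(z<85)
for yy in (17,22,27,32,37): 
  kk=k&(abs(y-yy)<2); print("tab y",yy,np.round(np.percentile(x[kk],[2,50,98])) if kk.sum()>5 else None,kk.sum())
print({k:np.round(v,4) for k,v in robot.get_obs().items() if k in("position","ft_force","moment","tool_rot","time")})
cv2.imwrite(f"pics/{sys.argv[1]}.png",cv2.resize(c["color"][60:360,120:520],(800,600)))
E
python3 m.py w8; python3 - <<'E'
from fit import *
for n in("w7","w8"):
  c=np.load(f"{n}.npz"); W=world(c)*1000; p=np.array([632.6,-79.4,.105]); C,S=np.cos(p[2]),np.sin(p[2])
  q=(W[...,:2]-p[:2])@np.array([[C,-S],[S,C]])
  for v in range(190,262,6):
    print(v,[(round(q[v,u,0]),round(q[v,u,1]),round(W[v,u,2])) for u in range(230,290,8)])
E
```

```text
plate z 49.260089519791734 4017
tab y 17 [-130. -125. -122.] 196
tab y 22 [-138. -127. -122.] 286
tab y 27 [-132. -127. -122.] 282
tab y 32 [-131. -126. -122.] 237
tab y 37 [-130. -125. -122.] 199
{'time': np.float64(10.4667), 'position': array([ 0.492 , -0.094 ,  0.0437]), 'tool_rot': array([ 0.9986,  0.0524, -0.006 , -0.0015]), 'ft_force': array([-11.2237,  -3.4537,  12.9453]), 'moment': array([-0.9825,  1.9562, -0.1514])}
190 [(-128, 54, 18), (-128, 49, 18), (-121, 38, 44), (-121, 34, 44), (-121, 29, 46), (-121, 25, 44), (-121, 21, 45), (-121, 17, 45)]
196 [(-132, 54, 19), (-131, 49, 20), (-124, 38, 45), (-125, 34, 44), (-124, 30, 44), (-124, 25, 45), (-125, 21, 44), (-124, 17, 44)]
202 [(-136, 55, 17), (-135, 49, 19), (-126, 37, 51), (-126, 33, 51), (-126, 29, 50), (-126, 25, 50), (-126, 20, 50), (-126, 16, 50)]
208 [(-140, 55, 18), (-127, 40, 59), (-126, 35, 61), (-126, 31, 61), (-126, 27, 61), (-126, 23, 61), (-126, 19, 60), (-126, 15, 62)]
214 [(-144, 55, 18), (-126, 37, 69), (-126, 33, 71), (-126, 30, 69), (-126, 26, 71), (-126, 22, 70), (-126, 18, 70), (-126, 14, 70)]
220 [(
[... 1820 characters left out ...]
2), (-123, 19, 61), (-123, 16, 61)]
232 [(-123, 40, 69), (-123, 36, 69), (-123, 33, 69), (-123, 29, 69), (-123, 26, 69), (-122, 22, 70), (-122, 18, 70), (-123, 15, 69)]
238 [(-123, 38, 76), (-122, 35, 77), (-123, 31, 76), (-122, 28, 77), (-122, 24, 76), (-122, 21, 76), (-123, 18, 76), (-123, 14, 76)]
244 [(-125, 38, 78), (-124, 34, 78), (-124, 31, 79), (-124, 27, 79), (-125, 24, 77), (-124, 21, 78), (-124, 17, 79), (-125, 14, 78)]
250 [(-127, 38, 79), (-127, 35, 78), (-127, 31, 78), (-127, 28, 78), (-127, 24, 78), (-127, 21, 78), (-127, 17, 78), (-127, 14, 78)]
256 [(-160, 56, 17), (-160, 51, 18), (-130, 31, 78), (-132, 29, 75), (-131, 25, 75), (-136, 23, 66), (-160, 26, 17), (-160, 21, 18)]
```

View pics/w8.png

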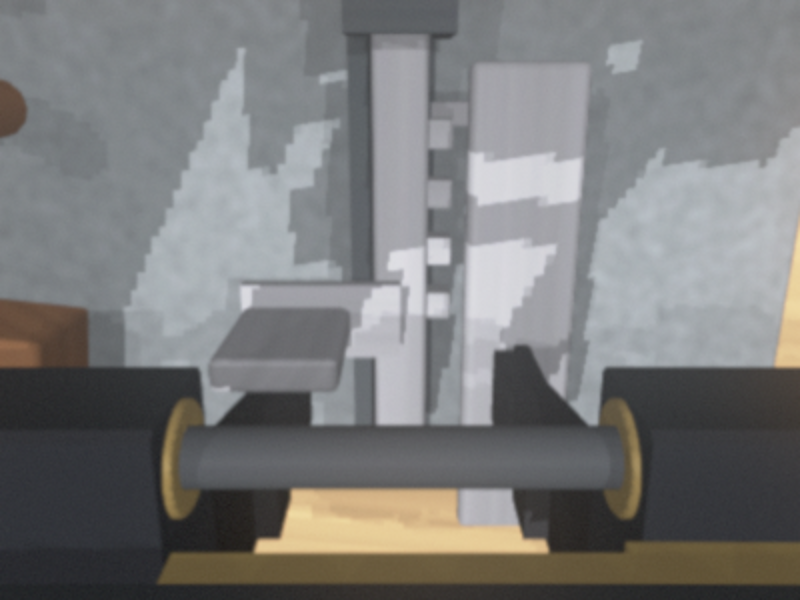

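The plate is fully bottomed (49 mm) and the bolt has already moved about 4 mm, so the catch is free. The extra drag comes from pressing against the lower stop. I ease up 1.5 mm, still well below release, and keep sliding.

```bash
python3 -m pendant '[{"jaw":0.54,"linear":[0,0,-0.1],"twist":0},{"jaw":0.54,"linear":[0.1,0,-0.05],"twist":0},{"jaw":0.54,"linear":[0.2,0,0],"twist":0},{"jaw":0.54,"linear":[0.2,0,0],"twist":0}]'; python3 m.py w9
```

```text
time: 10.8
position: [0.4982, -0.0933, 0.0447]
tool_rot: [0.999, 0.052, -0.005, -0.002]
ft_force: [-6.9, -1.0, 6.1]
grip_width: 0.047
grip_force: 4.2
plate z 50.08942744780799 3878
tab y 17 [-123. -118. -116.] 202
tab y 22 [-133. -120. -116.] 280
tab y 27 [-126. -120. -116.] 284
tab y 32 [-124. -119. -116.] 233
tab y 37 [-123. -118. -116.] 189
{'time': np.float64(10.85), 'position': array([ 0.4988, -0.0932,  0.0447]), 'tool_rot': array([ 0.9986,  0.0521, -0.0043, -0.0015]), 'ft_force': array([-6.5495, -0.7935,  5.6048]), 'moment': array([-0.2425,  1.1581, -0.02  ])}
```

The bolt is now at about 10 mm and sliding freely, with the plate 7.9 mm down. Continuing.

```bash
python3 -m pendant '[{"jaw":0.54,"linear":[0.2,0,0],"twist":0},{"jaw":0.54,"linear":[0.2,0,0],"twist":0},{"jaw":0.54,"linear":[0.2,0,0],"twist":0},{"jaw":0.54,"linear":[0.2,0,0],"twist":0},{"jaw":0.54,"linear":[0.2,0,0],"twist":0},{"jaw":0.54,"linear":[0.2,0,0],"twist":0},{"jaw":0.54,"linear":[0.2,0,0],"twist":0},{"jaw":0.54,"linear":[0.2,0,0],"twist":0}]'; python3 m.py w10
```

```text
time: 11.52
position: [0.5142, -0.0916, 0.0447]
tool_rot: [0.999, 0.052, -0.005, -0.002]
ft_force: [-7.2, -0.9, 6.1]
grip_width: 0.047
grip_force: 4.2
plate z 50.11943627660509 3862
tab y 17 [-107. -102. -100.] 198
tab y 22 [-116. -104. -100.] 282
tab y 27 [-110. -104. -100.] 282
tab y 32 [-108. -103. -100.] 235
tab y 37 [-107. -102. -100.] 200
{'time': np.float64(11.5667), 'position': array([ 0.5148, -0.0916,  0.0447]), 'tool_rot': array([ 0.9986,  0.0521, -0.0043, -0.0015]), 'ft_force': array([-6.1546, -0.2712,  6.3149]), 'moment': array([-0.2661,  1.123 , -0.0798])}
```

```bash
python3 -m pendant '[{"jaw":0.54,"linear":[0.25,0,0],"twist":0},{"jaw":0.54,"linear":[0.25,0,0],"twist":0},{"jaw":0.54,"linear":[0.25,0,0],"twist":0},{"jaw":0.54,"linear":[0.25,0,0],"twist":0},{"jaw":0.54,"linear":[0.25,0,0],"twist":0},{"jaw":0.54,"linear":[0.25,0,0],"twist":0},{"jaw":0.54,"linear":[0.25,0,0],"twist":0},{"jaw":0.54,"linear":[0.25,0,0],"twist":0},{"jaw":0.54,"linear":[0.25,0,0],"twist":0},{"jaw":0.54,"linear":[0.25,0,0],"twist":0},{"jaw":0.54,"linear":[0.25,0,0],"twist":0},{"jaw":0.54,"linear":[0.25,0,0],"twist":0}]'; python3 m.py w11
```

```text
time: 12.57
position: [0.544, -0.0885, 0.0447]
tool_rot: [0.999, 0.052, -0.005, -0.001]
ft_force: [-6.8, 0.3, 7.5]
grip_width: 0.0469
grip_force: 4.2
plate z 50.17528666440492 2258
tab y 17 [-77. -72. -70.] 200
tab y 22 [-86. -74. -70.] 287
tab y 27 [-80. -74. -70.] 281
tab y 32 [-78. -73. -70.] 233
tab y 37 [-77. -72. -70.] 195
{'time': np.float64(12.6167), 'position': array([ 0.5447, -0.0885,  0.0447]), 'tool_rot': array([ 0.9986,  0.0521, -0.0043, -0.0014]), 'ft_force': array([-6.5179, -0.0372,  5.9323]), 'moment': array([-0.1479,  1.1394, -0.0525])}
```

```bash
python3 -m pendant '[{"jaw":0.54,"linear":[0.1,0,0],"twist":0},{"jaw":0.54,"linear":[0.1,0,0],"twist":0},{"jaw":0.54,"linear":[0.1,0,0],"twist":0},{"jaw":0.54,"linear":[0.1,0,0],"twist":0},{"jaw":0.54,"linear":[0,0,0],"twist":0}]'
python3 -m pendant '[{"jaw":0.54,"linear":[0.1,0,0],"twist":0},{"jaw":0.54,"linear":[0.1,0,0],"twist":0},{"jaw":0.54,"linear":[0,0,0],"twist":0}]';  python3 m.py w12
```

```text
time: 13.03
position: [0.548, -0.0881, 0.0447]
tool_rot: [0.999, 0.052, -0.005, -0.001]
ft_force: [-6.8, -0.9, 7.8]
grip_width: 0.0468
grip_force: 4.6
time: 13.28
position: [0.5481, -0.0881, 0.0447]
tool_rot: [0.999, 0.053, -0.007, -0.001]
ft_force: [-9.8, -1.7, 10.4]
grip_width: 0.0469
grip_force: 6.3
plate z 50.099130251709894 1994
tab y 17 [-73. -68. -66.] 195
tab y 22 [-82. -70. -66.] 283
tab y 27 [-76. -70. -66.] 278
tab y 32 [-74. -69. -66.] 237
tab y 37 [-73. -68. -66.] 201
{'time': np.float64(13.3333), 'position': array([ 0.548 , -0.0881,  0.0447]), 'tool_rot': array([ 0.9986,  0.0528, -0.0068, -0.0015]), 'ft_force': array([-10.0517,  -2.8992,   9.4849]), 'moment': array([-0.4639,  1.6885,  0.1007])}
```

The bolt stalled at its end stop (tab shifted 60 mm) with the catch held down throughout. I let the catch up under a light push, then retreat.

```bash
python3 -m pendant '[{"jaw":0.54,"linear":[-0.2,0,0],"twist":0},{"jaw":0.54,"linear":[0,0,-0.3],"twist":0},{"jaw":0.54,"linear":[0,0,-0.3],"twist":0},{"jaw":0.54,"linear":[0,0,-0.5],"twist":0},{"jaw":0.54,"linear":[-0.5,0,-0.5],"twist":0},{"jaw":0.54,"linear":[-1,0,-1],"twist":0},{"jaw":0.54,"linear":[0,0,-3],"twist":0},{"jaw":0.54,"linear":[0,0,-4],"twist":0},{"jaw":0.54,"linear":[0,0,-4],"twist":0},{"jaw":0.54,"linear":[0,0,-3],"twist":0},{"jaw":0.54,"linear":[0,0,0],"twist":0},{"jaw":0.54,"linear":[0,0,0],"twist":0}]'; python3 m.py w13; python3 look.py w14 60
```

```text
time: 14.33
position: [0.5394, -0.0913, 0.2136]
tool_rot: [0.999, 0.052, 0.003, 0.001]
ft_force: [-1.5, -0.3, -0.2]
grip_width: 0.0471
grip_force: 0.0
plate z 58.23885039384402 966
tab y 17 [-73. -69. -66.] 47
tab y 22 [-74. -69. -66.] 40
tab y 27 [-73. -70. -66.] 45
tab y 32 [-73. -69. -66.] 44
tab y 37 [-73. -69. -66.] 42
{'time': np.float64(14.3833), 'position': array([ 0.5379, -0.0908,  0.2117]), 'tool_rot': array([9.987e-01, 5.170e-02, 1.000e-03, 3.000e-04]), 'ft_force': array([-0.4665, -0.2605, -1.2778]), 'moment': array([ 0.0504, -0.0256,  0.0236])}
[ 6.327736e+02 -7.947230e+01  1.080000e-01  6.124100e+01] (np.float64(2.156281240622538), 46705)
14.4833 [ 0.53659029 -0.09034643  0.20973423] [ 9.98661682e-01  5.16994090e-02 -1.25729891e-03 -6.59991630e-04] [-0.61105975 -0.75464324  0.38664623] 0.046891614661310664
```

The bolt is home at 60 mm, the catch plate is back up at 58.2 mm (locked), and the blank is at y = 61.2. The robot is touching nothing, so I hand in.

```bash
python3 -c "
from rig import robot
print(robot.hand_in())"
```

```text
the job is handed in; nothing more can be done
None
```

The job is handed in at about 14.5 s: the blank is home against the stop, the bolt is fully home, the catch has sprung up to lock it, and the robot is clear of everything.

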